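# Set out the gauge calibration line

## Task

Set the bench out for the next gauge calibration. Put the large steel weight centred on the round carrier plate and the small weight centred on top of it; stand the little dial gauge that has a foot straight out in front of the port block's nozzle, with the centre of its foot 15 cm from the nozzle tip, and stand the brass hex adapter upright midway between the nozzle tip and the gauge. Never let the gauge fall over, and leave everything released and still.

Things in the scene. Friction and masses are not known exactly. Their poses are not given: they have to be found in the camera images.
- large_weight: The larger plain steel disc weight, loose: 60 mm diameter, 30 mm high, about 0.5 to 0.85 kg, flat top and bottom, standing on its flat underside. Origin at the centre of its underside, z up along its axis.
- small_weight: The smaller plain steel disc weight, loose: 42 mm diameter, 26 mm high, about 0.2 to 0.35 kg, flat top and bottom, standing on its flat underside. Origin at the centre of its underside, z up along its axis.
- adapter: Loose brass pipe adapter standing upright: a hexagonal body 30 mm across the flats (35 mm across corners) from the bench up to 30 mm, with a 20 mm diameter threaded round stub on top up to 48 mm; about 0.17 kg. Origin at the centre of its underside, z up; its x axis is normal to one pair of flats (the others at 60 and 120 degrees from it).
- gauge: Loose dial gauge standing upright on its foot, 90 mm high, about 0.4 kg: round steel foot (52 mm diameter, 14 mm high), thin stem, upright round case of 50 mm diameter, its centre 65 mm up and over the foot, 28 mm thick from dial to back. Origin at the centre of the foot's underside, z up; x runs through the case's thickness, white dial on the -x side. May finally face any way. (Another dial, without foot, lies flat: not this.)
- carrier: Fixed round aluminium carrier plate for weights on a short steel column over a grey disc base: plate 90 mm diameter, its flat top 40 mm above the bench. Origin on the bench below the plate's centre, z up.
- port_block: Fixed steel block (52 x 56 mm, 52 mm high) on a blue foot plate, one black star knob on top (to 76 mm), one level threaded nozzle (17 mm thick, axis 32 mm up) out of its front, roughly towards the robot. Origin on the bench below the nozzle tip; x runs from tip into block (foot from x = 30 mm), so -x is straight out. Not the aluminium manifold with two star knobs and no nozzle.
Not all that is in view belongs to the job. What is shaped like the large_weight but blue or red is not meant. Several things have the shape of the adapter; the one meant has the colours described above.

How it is judged:
At the end, for the whole second after the job is handed in: Large weight flat on the plate within 12 mm of its centre; small one on it within 10 mm; gauge 150 mm out from the nozzle tip, within 15 mm along and across its line; adapter 75 mm out, within 15 mm along and 13 mm across; all upright within 0.1 rad, at rest, released (horizontal distance between large_weight and carrier below 0.012 m and height (world z) of large_weight between 0.036 and 0.044 m and horizontal distance between small_weight and large_weight below 0.01 m and z of small_weight in the frame of large_weight between 0.026 and 0.034 m and x of gauge in the frame of port_block between -0.165 and -0.135 m and y of gauge in the frame of port_block between -0.015 and 0.015 m and height (world z) of each of gauge, adapter below 0.004 m and x of adapter in the frame of port_block between -0.09 and -0.06 m and y of adapter in the frame of port_block between -0.013 and 0.013 m and angle between each of large_weight, small_weight, adapter, gauge's own z axis and vertical below 0.1 rad and linear speed of each of large_weight, small_weight, adapter, gauge below 0.01 m/s and angular speed of each of large_weight, small_weight, adapter, gauge below 0.1 rad/s); the robot touches nothing.
It fails at once if the gauge is tipped over or carried far out of upright (more than 0.6 rad) (angle between gauge's own z axis and vertical above 0.6 rad).
It also fails if it takes over 112 s, if anything falls off the work surface, if the arm or the gripper's body presses on something with over 40 N, if the wrist force passes 120 N, or if a joint passes its speed limit or range.

## Robot

A 7-joint arm with a two-finger parallel gripper is mounted at the origin on the work surface. World frame = base frame: x ahead of the robot, y to its left, z up, the work surface at z = 0. Lengths are in m, angles in rad, forces in N, time in s.
With the tool pointing down it reaches from about 0.4 to 0.85 m from the base axis. Payload 10.4 kg.
Tool frame: the origin (TCP) lies midway between the tips of the shut fingers; the grasp point (between the pads) lies 19 mm behind it (grip_point_offset is the distance from the TCP to the grasp point, in m); y points along the fingers, z is the direction in which the jaws open and shut, and the axes are right-handed (so a half turn about y gives the same grasp; the last joint's range is limited). The gripper opens to 85 mm and grips with 20 to 120 N. Pads are 22 mm wide; open, the fingers measure 114 mm over their backs; the gripper's body (76 mm by 85 mm) begins 54 mm behind the grasp point. The pads swing forward as they close: fully open they stand 13 mm farther back than shut.
Start: joints at [1.156, 0.332, -0.065, 1.46, 0.022, 1.35, -0.088], TCP at [0.239, -0.578, 0.231] pointing down, gripper open.
Joint ranges: [-2.6, 2.6], [-0.5, 2.12], [-1.47, 1.34], [0.16, 2.42], [-1.27, 4.41], [0.06, 2.06], [-2.6, 2.6]. Speed limits (rad/s): [2.22, 2.22, 2.79, 2.79, 3.14, 3.14, 3.14].

## Interface

Orientations are given as a unit quaternion [x, y, z, w].
In Python, from workcell import * gives the robot as it stands.
- The arm moves only by the tool send_rows, never from a script. Its argument "motion" is a list of rows, each a list of 7 numbers: the opening in per cent of the stroke, from 0 (shut) to 100 (fully open), then the shift along the tool's x, y, z in m, then the turn, a rotation vector about the tool's x, y, z in rad. In form: [[claw, tx, ty, tz, ax, ay, az], ...]. A call has 1 to 10 rows; each row is the pose to reach, as a shift and turn from the pose commanded when the call began, along the tool's axes at that moment; what a row does not reach only later rows make up. A row lasts 1/12 s, in which the tool goes at most 41.7 mm and 7.16 degrees, less where a joint would pass 70% of its speed; a pose out of reach is approached as far as the arm can. A call with a gripper value outside its range is refused whole. The fingers move at their own pace and stop on an object; "squeeze" is the grip in N (left out, the last holds). Time passes only in rows, so rows that repeat a pose let the fingers close. It gives the time, the measured TCP pose, the force and the opening at its end, in the units of the state.
- get_obs(): the state, without advancing time (a new reading comes with each control period).
- camera(name): name is "side" or "top"; returns a dict with "pixels" (400x640x3 uint8, red, green, blue), "range_z" (400x640 float32, m along the optical axis (not along the pixel's ray), 0 where there is no reading), "fovy" (degrees; the focal length in pixels is half the picture's height over the tangent of half this angle, whatever the lens; pixels are square), "cx", "cy" (the principal point, pixels), "view" (4x4, takes a point from world to camera coordinates). Camera axes: x right, y down, z forward; pixel columns grow to the right and rows downward; lengths in m; the calibration is good to about 2 mm. A picture is of the moment at which its call begins.
- hand_in(): hands the job in, once; it reports no verdict.
The state is a dict: "clock": time; "joint_pos": joint angles; "joint_velocities": joint speeds; "tau": joint torques, N m; "position": TCP position; "ee_rot": TCP orientation; "ft_force": force on the tool from outside, world axes, zero at the start; "torque": the same for the moment, N m; "grip_width": opening from 0.0 (shut) to 1.0 (fully open).
Only numpy, scipy, OpenCV 4.12 (cv2) and the standard library are available. Lean on these libraries where they do the work, as an engineer would, in place of code of your own. Each camera call takes 0.05 s, during which the arm holds its last target.

## Working session

There is one attempt and no reset: what is moved stays moved. The work goes in short steps, Python scripts to look and compute and a tool call to move; the robot and the scene stay as the last step left them, time stands still between calls to the robot, and variables do not carry over. Pictures are saved under pics/ and viewed, and the job is handed in when it is done.

Besides the shell and the picture viewer there is one more tool, called after ">>>" in YAML: its name, and indented under it one key for each argument. send_rows: Moves the arm, as the interface text tells. Its arguments: {"type":"object","properties":{"motion":{"type":"array"},"squeeze":{"type":"number"}},"required":["motion"]}

```bash
ls; mkdir -p pics; python3 - <<'E'
from workcell import *
import cv2,numpy as np
print(get_obs())
for n in("side","top"):
    c=camera(n); cv2.imwrite(f"pics/{n}0.png",c["pixels"][:,:,::-1]); np.savez(f"{n}0.npz",**c)
    print(n,c["fovy"],c["cx"],c["cy"],c["view"].round(4).tolist())
E
```

```text
pics
{'clock': 0.0, 'joint_pos': array([ 1.15636264,  0.33286212, -0.0647016 ,  1.46093842,  0.02157546,
        1.34987815, -0.08848805]), 'joint_velocities': array([-0.00023777, -0.00068815, -0.0003608 ,  0.00012457, -0.00084757,
       -0.00177685,  0.00036096]), 'tau': array([-1.69085688e-04, -6.25456166e+01,  4.92401782e-02, -3.91603410e+01,
        1.61472335e-02,  9.92636138e-03,  2.96933899e-05]), 'position': array([ 0.238541  , -0.57728996,  0.23052339]), 'ee_rot': array([-0.13776907,  0.69405712, -0.69309765,  0.13755016]), 'ft_force': array([-0.23043064,  0.23347642,  0.28758385]), 'torque': array([ 0.03068014, -0.02775138,  0.0497839 ]), 'grip_width': 1.0020045071078008}
side 51.15663813343155 319.027787540557 199.1485826616722 [[-0.9494, -0.314, -0.0051, 0.458], [-0.1968, 0.6076, -0.7695, 0.109], [0.2447, -0.7295, -0.6387, 0.8178], [0.0, 0.0, 0.0, 1.0]]
top 53.53904909831973 316.3448362576525 195.04067406341497 [[-0.0184, -0.9998, -0.011, 0.0236], [-0.9802, 0.0202, -0.1971, 0.5037], [0.1973, 0.0071, -0.9803, 0.7348], [0.0, 0.0, 0.0, 1.0]]
```

View pics/side0.png

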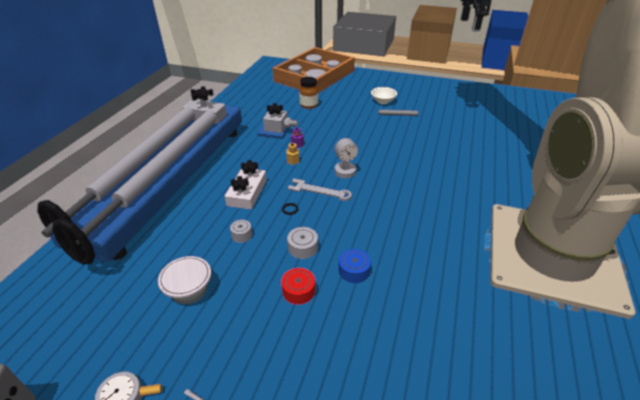

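View pics/top0.png

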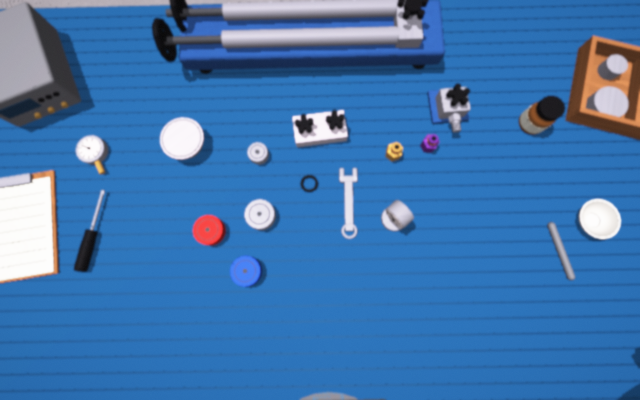

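```bash
cat > h.py <<'E'
import numpy as np,cv2
from scipy.spatial.transform import Rotation as R
def cloud(c):
    H,W=c["range_z"].shape; f=H/2/np.tan(np.radians(float(c["fovy"]))/2)
    v,u=np.mgrid[:H,:W]; z=c["range_z"]
    P=np.stack([(u-c["cx"])/f*z,(v-c["cy"])/f*z,z],-1)
    V=c["view"]; return (P-V[:3,3])@V[:3,:3]
E
python3 - <<'E'
from h import *
c=dict(np.load("top0.npz")); P=cloud(c); s=dict(np.load("side0.npz")); Q=cloud(s)
im=c["pixels"][:,:,::-1]; sm=s["pixels"][:,:,::-1]
a=cv2.resize(im[70:250,370:490],None,fx=3.2,fy=3.2,interpolation=3)
b=cv2.resize(sm[90:190,240:370],None,fx=3,fy=3,interpolation=3)
d=cv2.resize(sm[210:310,150:330],None,fx=2.2,fy=2.2,interpolation=3)
o=np.zeros((600,800,3),np.uint8); o[:a.shape[0],:a.shape[1]]=a; o[:b.shape[0],400:400+b.shape[1]]=b; o[310:310+d.shape[0],400:400+d.shape[1]]=d[:,:400]
cv2.imwrite("pics/crop0.png",o)
for n,(u,v) in dict(large=(260,214),small=(258,152),adapter=(395,151),purple=(431,142),gauge=(397,216),carrier=(182,138),block=(457,95),nozz=(456,125),bench=(300,300),bowl=(600,218),red=(208,230)).items():
    print(n,P[v,u].round(4), np.nanmax(P[v-8:v+9,u-8:u+9,2]).round(3))
for n,(u,v) in dict(carrier=(186,275),large=(303,237),gauge=(346,150)).items(): print("side",n,Q[v,u].round(4))
E
```

```text
large [0.4717 0.1284 0.0289] 0.82
small [0.6027 0.134  0.0278] 0.03
adapter [ 0.5923 -0.1473  0.048 ] 0.82
purple [ 0.6104 -0.222   0.0461] 0.051
gauge [ 0.4532 -0.1352  0.0908] 0.092
carrier [0.6328 0.2905 0.0393] 0.82
block [ 0.6984 -0.273   0.075 ] 0.82
nozz [ 0.6478 -0.2779  0.041 ] 0.044
bench [ 0.3003  0.0508 -0.0009] 0.82
bowl [ 0.4522 -0.5636  0.0116] 0.82
red [0.4412 0.2321 0.0305] 0.82
side carrier [0.6314 0.2931 0.0385]
side large [0.4711 0.1334 0.0304]
side gauge [ 0.4571 -0.1248  0.0749]
```

View pics/crop0.png

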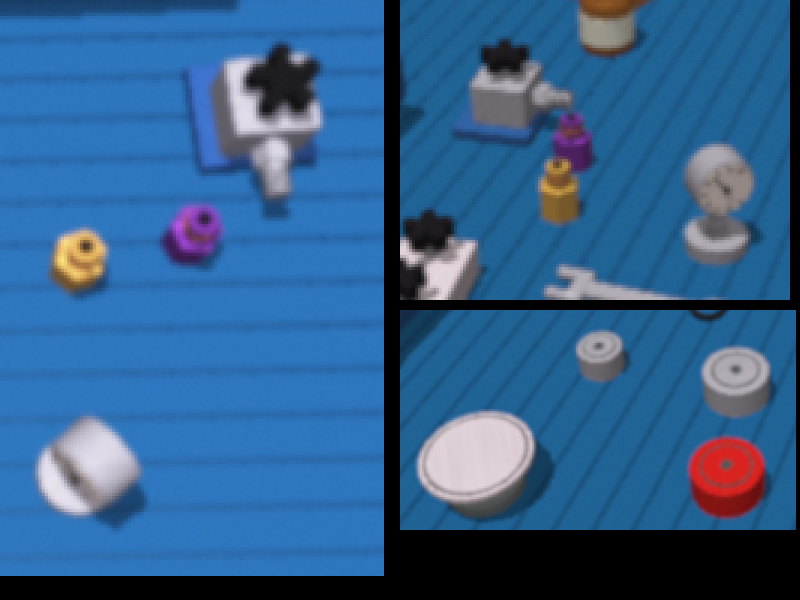

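```bash
cat >> h.py <<'E'
def circ(X):
    from scipy.spatial import ConvexHull
    (c,r)=cv2.minEnclosingCircle(X.astype(np.float32).reshape(-1,1,2)*1000)
    return np.array(c)/1000,r/1000
def near(P,xy,r,z0,z1):
    A=P.reshape(-1,3); return A[(np.hypot(A[:,0]-xy[0],A[:,1]-xy[1])<r)&(A[:,2]>z0)&(A[:,2]<z1)]
E
python3 - <<'E'
from h import *
for n in("top","side"):
    c=dict(np.load(n+"0.npz")); P=cloud(c); P[c["range_z"]==0]=np.nan
    for nm,xy,r,z0,z1 in [("large",(.472,.131),.05,.025,.036),("small",(.603,.134),.035,.022,.034),("carrier",(.633,.29),.07,.034,.046),("adstub",(.592,-.147),.03,.043,.055),("adhex",(.592,-.147),.03,.025,.034),("foot",(.46,-.13),.06,.009,.019),("case",(.46,-.13),.05,.05,.1)]:
        A=near(P,xy,r,z0,z1)
        if len(A)<5: print(n,nm,len(A)); continue
        X=A[:,:2]; cc,rr=circ(X); print(n,nm,len(A),"mean",X.mean(0).round(4),"zmed",np.median(A[:,2]).round(4),"circ",cc.round(4),round(rr,4),"bbox mid",((X.min(0)+X.max(0))/2).round(4),"ext",np.ptp(X,axis=0).round(4))
    # nozzle
    A=near(P,(.645,-.277),.05,.025,.046); print("nozzle pts",len(A)); 
    A=A[np.argsort(A[:,0])]; 
    for lo in np.arange(.61,.69,.005):
        B=A[(A[:,0]>=lo)&(A[:,0]<lo+.005)&(A[:,1]<-.24)]
        if len(B): print(lo.round(3),len(B),"y",B[:,1].min().round(4),B[:,1].max().round(4),"ymean",B[:,1].mean().round(4),"top pt",B[B[:,2].argmax()].round(4))
    # block top
    A=near(P,(.69,-.273),.06,.046,.056)
    print("block top",len(A),cv2.minAreaRect((A[:,:2]*1000).astype(np.float32)))
    # case axis
    A=near(P,(.46,-.13),.05,.045,.1); print("case rect",cv2.minAreaRect((A[:,:2]*1000).astype(np.float32)))
    A=near(P,(.592,-.147),.03,.02,.034); print("hex rect",cv2.minAreaRect((A[:,:2]*1000).astype(np.float32)))
E
```

```text
top large 679 mean [0.4715 0.1298] zmed 0.0295 circ [0.4716 0.1299] 0.0299 bbox mid [0.4719 0.1298] ext [0.0575 0.0589]
top small 298 mean [0.6031 0.1359] zmed 0.0256 circ [0.6037 0.1362] 0.0208 bbox mid [0.6039 0.1357] ext [0.04   0.0405]
top carrier 1411 mean [0.6316 0.2913] zmed 0.0395 circ [0.6328 0.292 ] 0.0457 bbox mid [0.6325 0.2916] ext [0.0905 0.0904]
top adstub 81 mean [ 0.5998 -0.1506] zmed 0.0476 circ [ 0.5999 -0.1506] 0.0101 bbox mid [ 0.6003 -0.1504] ext [0.0191 0.0199]
top adhex 94 mean [ 0.5955 -0.1478] zmed 0.0294 circ [ 0.6003 -0.1507] 0.0166 bbox mid [ 0.5996 -0.1503] ext [0.0308 0.0315]
top foot 169 mean [ 0.451  -0.1328] zmed 0.0136 circ [ 0.4572 -0.1406] 0.0244 bbox mid [ 0.4562 -0.137 ] ext [0.0417 0.0356]
top case 487 mean [ 0.4583 -0.1418] zmed 0.0841 circ [ 0.4605 -0.1446] 0.0273 bbox mid [ 0.4606 -0.1441] ext [0.0533 0.0501]
nozzle pts 288
0.61 2 y -0.2417 -0.2409 ymean -0.2413 top pt [ 0.611  -0.2409  0.0304]
0.615 3 y -0.2436 -0.2416 ymean -0.2423 top pt [ 0.6178 -0.2416  0.0296]
0.635 23 y -0.2875 -0.2735 ymean -0.28 top pt [ 0.6386 -0.2808  0.0421]
0.64
[... 2389 characters left out ...]
5 14 y -0.2834 -0.2657 ymean -0.2717 top pt [ 0.6684 -0.2802  0.0419]
0.67 30 y -0.288 -0.2475 ymean -0.2617 top pt [ 0.674  -0.2651  0.0458]
0.675 29 y -0.3039 -0.2454 ymean -0.2693 top pt [ 0.6777 -0.2525  0.0457]
0.68 10 y -0.2536 -0.2463 ymean -0.2486 top pt [ 0.6846 -0.2476  0.044 ]
0.685 2 y -0.2486 -0.2477 ymean -0.2482 top pt [ 0.6855 -0.2486  0.0372]
block top 146 ((699.1368408203125, -272.4219055175781), (52.969966888427734, 59.46006393432617), 8.811885833740234)
case rect ((460.6846008300781, -140.3047332763672), (49.011287689208984, 34.131534576416016), 35.23831558227539)
hex rect ((600.4544677734375, -144.4071044921875), (27.9204044342041, 29.459796905517578), 20.78168487548828)
```

```bash
cat >> h.py <<'E'
def go(x,y,z,jaw=None,o=None):
    """print tool-frame shift+turn to get TCP to x,y,z, tool down, jaw axis at yaw `jaw` deg (mod 180)"""
    if o is None:
        from workcell import get_obs; o=get_obs()
    C=R.from_quat(o["ee_rot"]); M=C.as_matrix(); p=o["position"]
    cur=np.degrees(np.arctan2(M[1,2],M[0,2]))
    if jaw is None: jaw=cur
    d=(jaw-cur+90)%180-90; a=np.radians(cur+d)
    zt=np.array([np.cos(a),np.sin(a),0]); yt=np.array([0,0,-1.]); T=np.stack([np.cross(yt,zt),yt,zt],1)
    rv=R.from_matrix(M.T@T).as_rotvec(); t=M.T@(np.array([x,y,z])-p)
    print("clock",round(float(o["clock"]),2),"pos",p.round(4),"jaw",cur.round(1),"grip",round(float(o["grip_width"]),3),"F",o["ft_force"].round(1),"j",np.round(o["joint_pos"],2))
    print("move",t.round(4).tolist(),rv.round(4).tolist(),"rows>=",max(np.linalg.norm(t)/.0417,np.degrees(np.linalg.norm(rv))/7.16).round(1))
E
python3 - <<'E'
from h import *
for n in("top","side"):
    c=dict(np.load(n+"0.npz")); P=cloud(c); P[c["range_z"]==0]=np.nan
    A=near(P,(.645,-.277),.05,.022,.047); A=A[(A[:,1]<-.26)&(A[:,1]>-.3)]; print(n,"tip x sorted",np.sort(A[:,0])[:15].round(4))
    S=A[(A[:,0]>.639)&(A[:,0]<.669)]; print("nozzle slope deg",np.degrees(np.arctan(np.polyfit(S[:,0],S[:,1],1)[0])))
    A=near(P,(.69,-.273),.07,.0475,.0555); print(cv2.minAreaRect((A[:,:2]*1000).astype(np.float32)))
go(.472,.1315,.15,15)
E
```

```text
top tip x sorted [0.6372 0.6376 0.6377 0.6378 0.6381 0.6381 0.6383 0.6384 0.6384 0.6385
 0.6386 0.6386 0.6387 0.6387 0.6388]
nozzle slope deg 6.641509265230695
((699.5370483398438, -276.2946472167969), (52.40212631225586, 56.229705810546875), 4.0550456047058105)
side tip x sorted [0.6374 0.6376 0.6387 0.6389 0.6391 0.6393 0.6394 0.6396 0.6402 0.6402
 0.6405 0.6411 0.6411 0.6416 0.6417]
nozzle slope deg 8.753082238038596
((699.3945922851562, -273.0234375), (50.936912536621094, 60.89196014404297), 4.775424957275391)
clock 0.1 pos [ 0.2385 -0.5774  0.2306] jaw -67.6 grip 0.999 F [-1.1 -1.3  0.1] j [ 1.16  0.33 -0.06  1.46  0.02  1.35 -0.09]
move [-0.4865, 0.0813, -0.5659] [0.0011, -1.4408, -0.0008] rows>= 18.0
```

```bash
python3 -c "
from h import *
go(.600,-.1487,.10,-15)"
```

```text
clock 0.1 pos [ 0.2385 -0.5774  0.2306] jaw -67.6 grip 0.999 F [-1.1 -1.3  0.1] j [ 1.16  0.33 -0.06  1.46  0.02  1.35 -0.09]
move [-0.4978, 0.1309, -0.258] [0.0012, -0.9172, -0.0005] rows>= 13.8
```

>>> send_rows:
  motion:
    - [100, -0.498, 0.1, -0.258, 0.001, -0.917, 0]
    - [100, -0.498, 0.1, -0.258, 0.001, -0.917, 0]
    - [100, -0.498, 0.1, -0.258, 0.001, -0.917, 0]
    - [100, -0.498, 0.1, -0.258, 0.001, -0.917, 0]
    - [100, -0.498, 0.1, -0.258, 0.001, -0.917, 0]
    - [100, -0.498, 0.1, -0.258, 0.001, -0.917, 0]
    - [100, -0.498, 0.1, -0.258, 0.001, -0.917, 0]
    - [100, -0.498, 0.1, -0.258, 0.001, -0.917, 0]
    - [100, -0.498, 0.1, -0.258, 0.001, -0.917, 0]
    - [100, -0.498, 0.1, -0.258, 0.001, -0.917, 0]
  squeeze: 40

```text
clock: 0.93
position: [0.5039, -0.2625, 0.1577]
ee_rot: [0.43, -0.561, 0.561, -0.43]
ft_force: [0.2, -0.9, 0.6]
grip_width: 0.999
```

```bash
python3 -c "
from h import *
go(.600,-.1487,.10,-15)"
```

```text
clock 0.93 pos [ 0.5039 -0.2625  0.1577] jaw -15.0 grip 0.999 F [ 0.2 -0.9  0.6] j [ 0.75  0.29 -0.42  1.69  0.13  1.18  0.04]
move [-0.1349, 0.0577, 0.0633] [-0.0007, -0.0003, 0.0005] rows>= 3.8
```

>>> send_rows:
  motion:
    - [100, -0.135, 0.058, 0.063, 0, 0, 0]
    - [100, -0.135, 0.058, 0.063, 0, 0, 0]
    - [100, -0.135, 0.058, 0.063, 0, 0, 0]
    - [100, -0.135, 0.058, 0.063, 0, 0, 0]
    - [100, -0.135, 0.058, 0.063, 0, 0, 0]
    - [100, -0.135, 0.058, 0.063, 0, 0, 0]
    - [70, -0.135, 0.058, 0.063, 0, 0, 0]

```text
clock: 1.52
position: [0.5988, -0.1505, 0.0998]
ee_rot: [0.431, -0.561, 0.561, -0.43]
ft_force: [-0.4, 0.1, 0.5]
grip_width: 0.886
```

```bash
python3 -c "
from h import *
from workcell import *
go(.600,-.1487,.033,-15)
c=camera('top'); s=camera('side')
cv2.imwrite('pics/a1.png',np.hstack([cv2.resize(c['pixels'][80:250,330:500,::-1],(400,400)),cv2.resize(s['pixels'][60:230,220:390,::-1],(400,400))]))"
```

```text
clock 1.52 pos [ 0.5988 -0.1505  0.0998] jaw -15.0 grip 0.886 F [-0.4  0.1  0.5] j [ 0.53  0.46 -0.45  1.61  0.22  1.12 -0.24]
move [-0.0022, 0.0668, 0.0007] [-0.0, -0.0003, 0.0009] rows>= 1.6
```

View pics/a1.png

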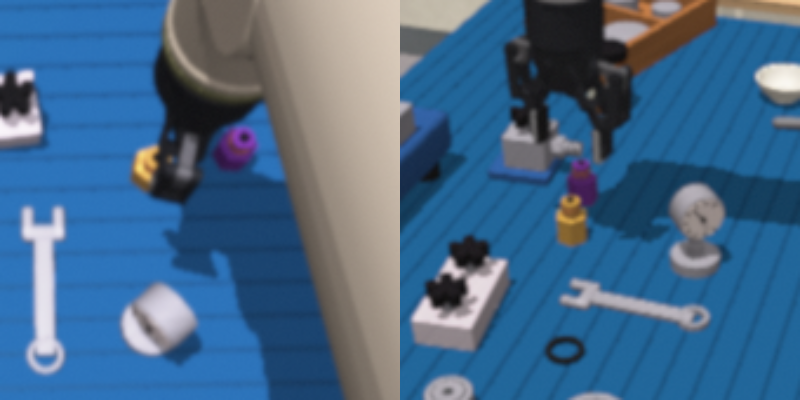

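>>> send_rows:
  motion:
    - [60, -0.002, 0.03, 0, 0, 0, 0]
    - [60, -0.002, 0.055, 0, 0, 0, 0]
    - [60, -0.002, 0.066, 0, 0, 0, 0]
    - [60, -0.002, 0.066, 0, 0, 0, 0]
    - [0, -0.002, 0.066, 0, 0, 0, 0]
    - [0, -0.002, 0.066, 0, 0, 0, 0]
    - [0, -0.002, 0.066, 0, 0, 0, 0]
    - [0, -0.002, 0.066, 0, 0, 0, 0]
    - [0, -0.002, 0.066, 0, 0, 0, 0]
    - [0, -0.002, 0.066, 0, 0, 0, 0]

```text
clock: 2.45
position: [0.601, -0.1487, 0.0361]
ee_rot: [0.43, -0.56, 0.562, -0.431]
ft_force: [1.1, -0.1, 7.0]
grip_width: 0.211
```

```bash
python3 -c "
from h import *
go(.600,-.1487,.033,-15)
"
```

```text
clock 2.45 pos [ 0.601  -0.1487  0.0361] jaw -15.0 grip 0.211 F [ 1.1 -0.1  7. ] j [ 0.51  0.53 -0.44  1.66  0.26  1.01 -0.27]
move [0.0003, 0.003, -0.001] [-0.0041, -0.0004, 0.0007] rows>= 0.1
```

>>> send_rows:
  motion:
    - [0, 0, -0.02, 0, 0, 0, 0]
    - [0, 0, -0.05, 0, 0, 0, 0]
    - [0, 0, -0.08, 0, 0, 0, 0]
    - [0, 0, -0.08, 0, 0, 0, 0]
    - [0, 0, -0.08, 0, 0, 0, 0]

```text
clock: 2.87
position: [0.6007, -0.1484, 0.1163]
ee_rot: [0.43, -0.56, 0.562, -0.431]
ft_force: [-0.0, 0.3, -3.7]
grip_width: 0.213
```

```bash
python3 -c "
from h import *
from workcell import *
go(.563,-.2855,.114,-15)
s=camera('side')
cv2.imwrite('pics/a2.png',cv2.resize(s['pixels'][60:230,220:390,::-1],(500,500)))"
```

```text
clock 2.87 pos [ 0.6007 -0.1484  0.1163] jaw -15.0 grip 0.213 F [-0.   0.3 -3.7] j [ 0.53  0.44 -0.46  1.6   0.21  1.15 -0.24]
move [0.1422, 0.0023, -0.0009] [-0.0046, -0.0002, 0.0006] rows>= 3.4
```

View pics/a2.png

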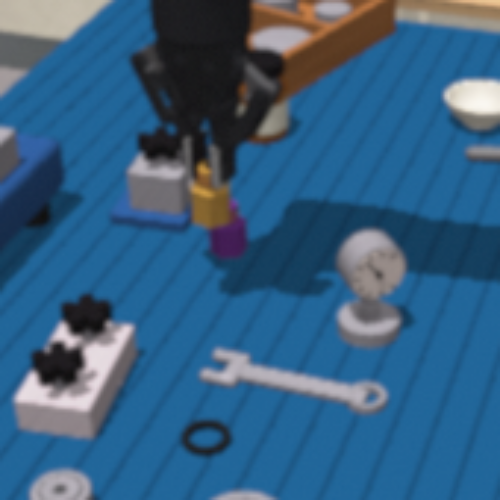

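>>> send_rows:
  motion:
    - [0, 0.03, 0, 0, 0, 0, 0]
    - [0, 0.07, 0, 0, 0, 0, 0]
    - [0, 0.11, 0, 0, 0, 0, 0]
    - [0, 0.142, 0, -0.001, 0, 0, 0]
    - [0, 0.142, 0, -0.001, 0, 0, 0]
    - [0, 0.142, 0, -0.001, 0, 0, 0]
    - [0, 0.142, 0, -0.001, 0, 0, 0]

```text
clock: 3.5
position: [0.5613, -0.2842, 0.1129]
ee_rot: [-0.43, 0.561, -0.561, 0.43]
ft_force: [0.6, 0.5, -1.3]
grip_width: 0.206
```

```bash
python3 -c "
from h import *
go(.563,-.2855,.038,-15)
"
```

```text
clock 3.5 pos [ 0.5613 -0.2842  0.1129] jaw -15.0 grip 0.206 F [ 0.6  0.5 -1.3] j [ 0.71  0.46 -0.41  1.57  0.19  1.15 -0.  ]
move [0.0009, 0.0748, 0.002] [0.0012, -0.0001, -0.0007] rows>= 1.8
```

>>> send_rows:
  motion:
    - [0, 0.001, 0.025, 0.002, 0, 0, 0]
    - [0, 0.001, 0.05, 0.002, 0, 0, 0]
    - [0, 0.001, 0.065, 0.002, 0, 0, 0]
    - [0, 0.001, 0.07, 0.002, 0, 0, 0]
    - [0, 0.001, 0.07, 0.002, 0, 0, 0]
    - [0, 0.001, 0.07, 0.002, 0, 0, 0]

```text
clock: 4.0
position: [0.5643, -0.2856, 0.0448]
ee_rot: [0.431, -0.56, 0.561, -0.431]
ft_force: [0.2, -0.1, -2.0]
grip_width: 0.21
```

```bash
python3 -c "
from h import *
go(.563,-.2855,.036,-15)
"
```

```text
clock 4.0 pos [ 0.5643 -0.2856  0.0448] jaw -14.9 grip 0.21 F [ 0.2 -0.1 -2. ] j [ 0.7   0.54 -0.39  1.61  0.23  1.03 -0.02]
move [0.0002, 0.0088, -0.0013] [-0.0013, 0.0013, 0.0] rows>= 0.2
```

>>> send_rows:
  motion:
    - [0, 0, 0.004, -0.001, 0, 0, 0]
    - [0, 0, 0.008, -0.001, 0, 0, 0]
    - [0, 0, 0.009, -0.001, 0, 0, 0]
    - [0, 0, 0.009, -0.001, 0, 0, 0]
    - [30, 0, 0.009, -0.001, 0, 0, 0]
    - [60, 0, 0.008, -0.001, 0, 0, 0]
    - [60, 0, 0.008, -0.001, 0, 0, 0]
    - [60, 0, -0.01, -0.001, 0, 0, 0]
    - [60, 0, -0.04, -0.001, 0, 0, 0]
    - [60, 0, -0.07, -0.001, 0, 0, 0]

```text
clock: 4.83
position: [0.5618, -0.286, 0.1143]
ee_rot: [-0.431, 0.561, -0.561, 0.43]
ft_force: [0.8, 0.1, 0.5]
grip_width: 0.601
```

```bash
python3 -c "
from h import *
go(.4605,-.142,.14,-50)
"
```

```text
clock 4.83 pos [ 0.5618 -0.286   0.1143] jaw -15.0 grip 0.601 F [0.8 0.1 0.5] j [ 0.71  0.46 -0.41  1.56  0.19  1.16  0.  ]
move [-0.1128, -0.0255, -0.1351] [0.0013, 0.6107, 0.0003] rows>= 4.9
```

>>> send_rows:
  motion:
    - [80, -0.03, -0.03, -0.035, 0, 0.12, 0]
    - [90, -0.113, -0.03, -0.135, 0, 0.61, 0]
    - [90, -0.113, -0.03, -0.135, 0, 0.61, 0]
    - [90, -0.113, -0.03, -0.135, 0, 0.61, 0]
    - [90, -0.113, -0.03, -0.135, 0, 0.61, 0]
    - [90, -0.113, -0.03, -0.135, 0, 0.61, 0]
    - [90, -0.113, -0.03, -0.135, 0, 0.61, 0]
    - [90, -0.113, -0.03, -0.135, 0, 0.61, 0]

```text
clock: 5.5
position: [0.4618, -0.1429, 0.1443]
ee_rot: [0.242, -0.664, 0.665, -0.243]
ft_force: [-0.2, 0.2, 0.1]
grip_width: 0.897
```

```bash
python3 -c "
from h import *
from workcell import *
go(.4605,-.142,.046,-50)
c=camera('top'); s=camera('side')
np.savez('s1.npz',**s);np.savez('t1.npz',**c)
cv2.imwrite('pics/a3.png',np.hstack([cv2.resize(c['pixels'][80:250,330:500,::-1],(400,400)),cv2.resize(s['pixels'][60:230,220:390,::-1],(400,400))]))"
```

```text
clock 5.5 pos [ 0.4618 -0.1429  0.1443] jaw -49.9 grip 0.897 F [-0.2  0.2  0.1] j [ 0.61  0.12 -0.43  1.92  0.06  1.11 -0.71]
move [0.0005, 0.0983, -0.0017] [-0.0019, 0.002, -0.0003] rows>= 2.4
```

View pics/a3.png

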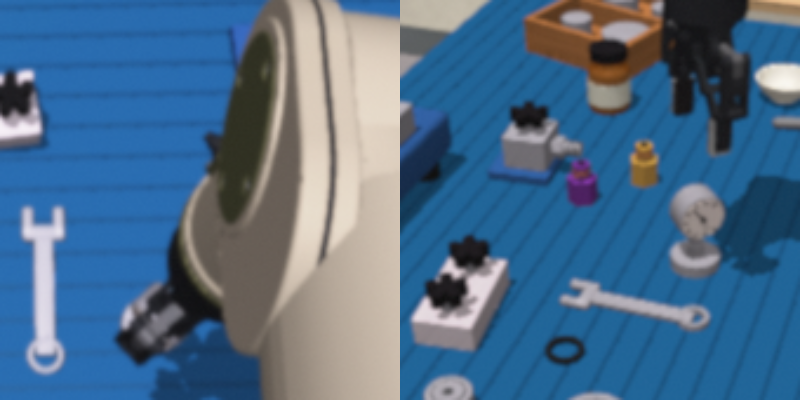

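>>> send_rows:
  motion:
    - [80, 0, 0.03, -0.002, 0, 0, 0]
    - [70, 0, 0.06, -0.002, 0, 0, 0]
    - [70, 0, 0.085, -0.002, 0, 0, 0]
    - [65, 0, 0.098, -0.002, 0, 0, 0]
    - [60, 0, 0.098, -0.002, 0, 0, 0]
    - [55, 0, 0.098, -0.002, 0, 0, 0]
    - [50, 0, 0.098, -0.002, 0, 0, 0]
    - [47, 0, 0.098, -0.002, 0, 0, 0]
    - [44, 0, 0.098, -0.002, 0, 0, 0]
    - [42, 0, 0.098, -0.002, 0, 0, 0]
  squeeze: 30

```text
clock: 6.43
position: [0.4607, -0.141, 0.0469]
ee_rot: [0.242, -0.664, 0.665, -0.243]
ft_force: [0.1, -1.0, 0.5]
grip_width: 0.419
```

```bash
python3 -c "
from h import *
from workcell import *
go(.4605,-.142,.046,-50)
c=camera('top'); s=camera('side')
cv2.imwrite('pics/a4.png',np.hstack([cv2.resize(c['pixels'][150:250,350:450,::-1],(400,400)),cv2.resize(s['pixels'][100:200,290:390,::-1],(400,400))]))"
```

```text
clock 6.43 pos [ 0.4607 -0.141   0.0469] jaw -50.0 grip 0.419 F [ 0.1 -1.   0.5] j [ 0.59  0.25 -0.42  2.01  0.13  0.91 -0.77]
move [0.0008, 0.0009, 0.0006] [-0.0024, 0.0006, -0.0007] rows>= 0.0
```

View pics/a4.png

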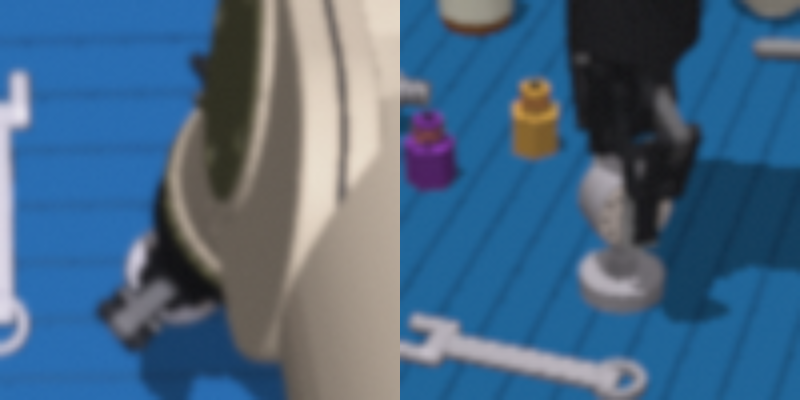

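>>> send_rows:
  motion:
    - [39, 0, 0, 0, 0, 0, 0]
    - [37, 0, 0, 0, 0, 0, 0]
    - [35, 0, 0, 0, 0, 0, 0]
    - [33, 0, 0, 0, 0, 0, 0]
    - [31, 0, 0, 0, 0, 0, 0]
    - [28, 0, 0, 0, 0, 0, 0]
    - [20, 0, 0, 0, 0, 0, 0]
    - [10, 0, 0, 0, 0, 0, 0]
    - [0, 0, 0, 0, 0, 0, 0]
    - [0, 0, 0, 0, 0, 0, 0]
  squeeze: 40

```text
clock: 7.37
position: [0.4607, -0.141, 0.0465]
ee_rot: [0.242, -0.664, 0.665, -0.243]
ft_force: [2.6, -2.8, 5.3]
grip_width: 0.318
```

>>> send_rows:
  motion:
    - [0, 0, 0, 0, 0, 0, 0]
    - [0, 0, -0.005, 0, 0, 0, 0]
    - [0, 0, -0.015, 0, 0, 0, 0]
    - [0, 0, -0.03, 0, 0, 0, 0]
    - [0, 0, -0.05, 0, 0, 0, 0]
    - [0, 0, -0.07, 0, 0, 0, 0]
    - [0, 0, -0.08, 0, 0, 0, 0]
    - [0, 0, -0.08, 0, 0, 0, 0]
    - [0, 0, -0.08, 0, 0, 0, 0]

```text
clock: 8.12
position: [0.4598, -0.1405, 0.1258]
ee_rot: [0.242, -0.664, 0.665, -0.242]
ft_force: [-0.6, 0.0, -4.9]
grip_width: 0.32
```

```bash
python3 -c "
from h import *
from workcell import *
go(.4886,-.292,.127,-85)
c=camera('top'); s=camera('side')
cv2.imwrite('pics/a5.png',np.hstack([cv2.resize(c['pixels'][150:250,350:450,::-1],(400,400)),cv2.resize(s['pixels'][60:200,250:390,::-1],(400,400))]))"
```

```text
clock 8.12 pos [ 0.4598 -0.1405  0.1258] jaw -50.0 grip 0.32 F [-0.6  0.  -4.9] j [ 0.61  0.14 -0.43  1.94  0.06  1.08 -0.72]
move [0.0754, -0.0011, 0.1345] [-0.0008, 0.6116, -0.0001] rows>= 4.9
```

View pics/a5.png

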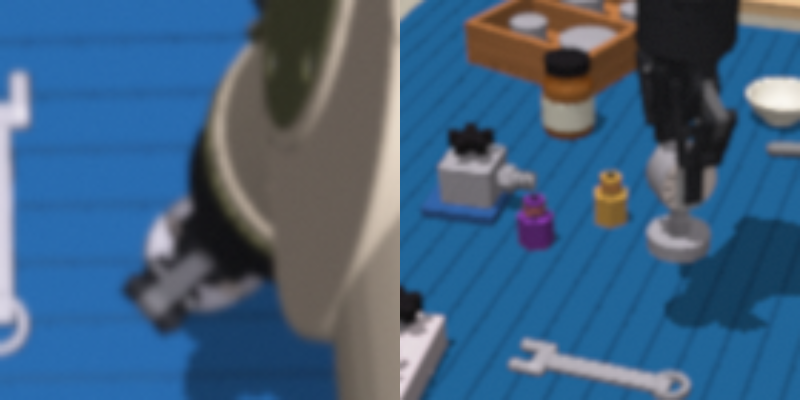

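>>> send_rows:
  motion:
    - [0, 0.008, 0, 0.014, 0, 0.06, 0]
    - [0, 0.02, 0, 0.035, 0, 0.15, 0]
    - [0, 0.033, 0, 0.058, 0, 0.25, 0]
    - [0, 0.046, 0, 0.081, 0, 0.35, 0]
    - [0, 0.057, 0, 0.102, 0, 0.45, 0]
    - [0, 0.067, 0, 0.119, 0, 0.54, 0]
    - [0, 0.073, 0, 0.13, 0, 0.59, 0]
    - [0, 0.075, 0, 0.134, 0, 0.61, 0]
    - [0, 0.075, 0, 0.134, 0, 0.61, 0]
    - [0, 0.075, 0, 0.134, 0, 0.61, 0]

```text
clock: 9.05
position: [0.4887, -0.2903, 0.1252]
ee_rot: [-0.032, 0.707, -0.706, 0.032]
ft_force: [-0.2, -0.3, -3.7]
grip_width: 0.32
```

```bash
python3 -c "
from h import *
go(.4886,-.292,.0475,-85)
"
```

```text
clock 9.05 pos [ 0.4887 -0.2903  0.1252] jaw -84.8 grip 0.32 F [-0.2 -0.3 -3.7] j [ 0.68  0.31 -0.26  1.73  0.09  1.12 -1.09]
move [0.0002, 0.0777, 0.0017] [0.0008, 0.0038, 0.0005] rows>= 1.9
```

>>> send_rows:
  motion:
    - [0, 0, 0.02, 0.001, 0, 0, 0]
    - [0, 0, 0.045, 0.001, 0, 0, 0]
    - [0, 0, 0.06, 0.001, 0, 0, 0]
    - [0, 0, 0.07, 0.001, 0, 0, 0]
    - [0, 0, 0.074, 0.001, 0, 0, 0]
    - [0, 0, 0.076, 0.001, 0, 0, 0]
    - [0, 0, 0.078, 0.001, 0, 0, 0]
    - [0, 0, 0.078, 0.001, 0, 0, 0]

```text
clock: 9.72
position: [0.4896, -0.2926, 0.0488]
ee_rot: [0.031, -0.706, 0.707, -0.032]
ft_force: [-1.0, -0.5, -4.3]
grip_width: 0.323
```

```bash
python3 -c "
from h import *
from workcell import *
go(.4886,-.292,.0465,-85)
s=camera('side')
cv2.imwrite('pics/a6.png',cv2.resize(s['pixels'][60:200,250:390,::-1],(500,500)))"
```

```text
clock 9.72 pos [ 0.4896 -0.2926  0.0488] jaw -84.9 grip 0.323 F [-1.  -0.5 -4.3] j [ 0.67  0.4  -0.25  1.79  0.12  0.97 -1.11]
move [0.0009, 0.0023, -0.0007] [-0.0014, 0.0019, -0.0016] rows>= 0.1
```

View pics/a6.png

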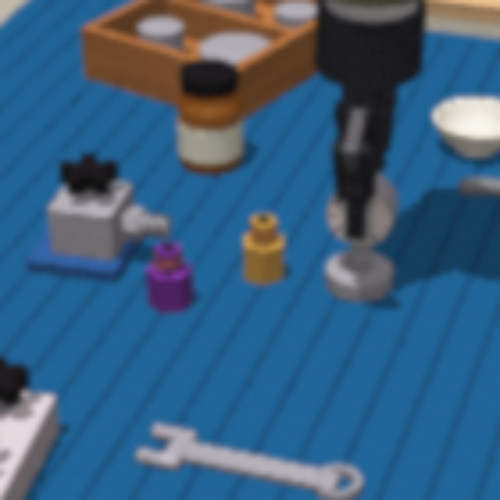

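>>> send_rows:
  motion:
    - [0, 0, 0.001, 0, 0, 0, 0]
    - [0, 0, 0.002, 0, 0, 0, 0]
    - [0, 0, 0.003, 0, 0, 0, 0]
    - [0, 0, 0.003, 0, 0, 0, 0]

```text
clock: 10.1
position: [0.4896, -0.2929, 0.0465]
ee_rot: [0.031, -0.706, 0.707, -0.032]
ft_force: [-2.5, 0.6, 7.1]
grip_width: 0.325
```

>>> send_rows:
  motion:
    - [30, 0, 0, 0, 0, 0, 0]
    - [34, 0, 0, 0, 0, 0, 0]
    - [38, 0, 0, 0, 0, 0, 0]
    - [42, 0, 0, 0, 0, 0, 0]
    - [48, 0, 0, 0, 0, 0, 0]
    - [56, 0, 0, 0, 0, 0, 0]
    - [64, 0, 0, 0, 0, 0, 0]
    - [72, 0, 0, 0, 0, 0, 0]
    - [75, 0, 0, 0, 0, 0, 0]

```text
clock: 10.85
position: [0.4891, -0.2925, 0.0452]
ee_rot: [0.031, -0.706, 0.707, -0.032]
ft_force: [-0.7, -0.3, 0.4]
grip_width: 0.749
```

>>> send_rows:
  motion:
    - [75, 0, -0.02, 0, 0, 0, 0]
    - [75, 0, -0.05, 0, 0, 0, 0]
    - [75, 0, -0.09, 0, 0, 0, 0]
    - [75, 0, -0.12, 0, 0, 0, 0]
    - [75, 0, -0.14, 0, 0, 0, 0]
    - [75, 0, -0.14, 0, 0, 0, 0]

```text
clock: 11.35
position: [0.4911, -0.2935, 0.1904]
ee_rot: [0.029, -0.705, 0.708, -0.034]
ft_force: [1.1, 0.5, 0.3]
grip_width: 0.748
```

```bash
python3 -c "
from h import *
from workcell import *
go(.472,.1315,.15,15)
s=camera('side')
cv2.imwrite('pics/a7.png',cv2.resize(s['pixels'][60:200,250:390,::-1],(500,500)))"
```

```text
clock 11.35 pos [ 0.4911 -0.2935  0.1904] jaw -84.9 grip 0.748 F [1.1 0.5 0.3] j [ 0.68  0.25 -0.26  1.66  0.07  1.23 -1.08]
move [-0.0184, 0.0383, -0.4252] [0.0005, 1.3978, -0.0094] rows>= 11.2
```

View pics/a7.png

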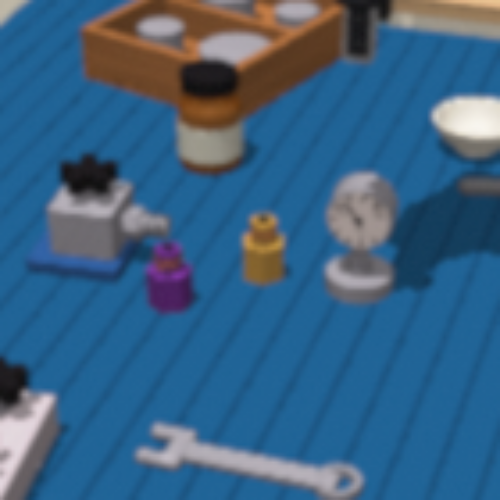

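```bash
python3 -c "
from h import *
go(.472,.1315,.12,-45)"
```

```text
clock 11.4 pos [ 0.4902 -0.2931  0.1877] jaw -84.9 grip 0.751 F [-0.9 -0.2 -0.4] j [ 0.68  0.25 -0.26  1.66  0.07  1.23 -1.08]
move [-0.0192, 0.0663, -0.4247] [-0.0049, -0.6967, -0.003] rows>= 10.3
```

>>> send_rows:
  motion:
    - [90, -0.005, 0, -0.04, 0, 0, 0]
    - [100, -0.01, 0, -0.08, 0, -0.1, 0]
    - [100, -0.019, 0, -0.425, 0, -0.697, 0]
    - [100, -0.019, 0, -0.425, 0, -0.697, 0]
    - [100, -0.019, 0.066, -0.425, 0, -0.697, 0]
    - [100, -0.019, 0.066, -0.425, 0, -0.697, 0]
    - [100, -0.019, 0.066, -0.425, 0, -0.697, 0]
    - [100, -0.019, 0.066, -0.425, 0, -0.697, 0]
    - [100, -0.019, 0.066, -0.425, 0, -0.697, 0]
    - [100, -0.019, 0.066, -0.425, 0, -0.697, 0]

```text
clock: 12.23
position: [0.4703, 0.1147, 0.1224]
ee_rot: [0.271, -0.653, 0.654, -0.27]
ft_force: [2.1, -0.4, -0.2]
grip_width: 1.0
```

>>> send_rows:
  motion:
    - [100, 0, 0, 0, 0, 0, 0]
    - [100, 0, 0, 0, 0, 0, 0]
    - [100, 0, 0, 0, 0, 0, 0]

```text
clock: 12.48
position: [0.471, 0.1127, 0.1229]
ee_rot: [0.271, -0.653, 0.653, -0.27]
ft_force: [0.0, -0.6, 0.7]
grip_width: 1.0
```

```bash
python3 -c "
from h import *
from workcell import *
go(.472,.1315,.003,-45)
c=camera('top'); s=camera('side')
np.savez('s2.npz',**s);np.savez('t2.npz',**c)
cv2.imwrite('pics/a8.png',np.hstack([cv2.resize(c['pixels'][:,:,::-1],(400,250)),cv2.resize(s['pixels'][:,:,::-1],(400,250))]))"
```

```text
clock 12.48 pos [0.471  0.1127 0.1229] jaw -45.0 grip 1.0 F [ 0.  -0.6  0.7] j [ 0.27  0.17 -0.64  1.93  0.12  1.08 -1.21]
move [-0.0142, 0.1199, -0.0126] [-0.0001, 0.0007, 0.0013] rows>= 2.9
```

View pics/a8.png

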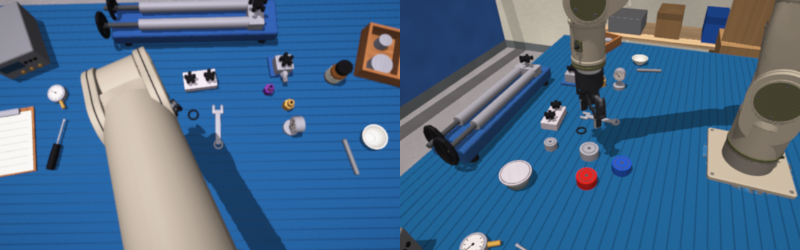

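>>> send_rows:
  motion:
    - [100, -0.014, 0.02, -0.013, 0, 0, 0]
    - [100, -0.014, 0.05, -0.013, 0, 0, 0]
    - [100, -0.014, 0.06, -0.013, 0, 0, 0]
    - [100, -0.014, 0.06, -0.013, 0, 0, 0]
    - [100, -0.014, 0.06, -0.013, 0, 0, 0]

```text
clock: 13.0
position: [0.4723, 0.1312, 0.064]
ee_rot: [0.27, -0.653, 0.654, -0.27]
ft_force: [-0.4, 0.6, 0.8]
grip_width: 0.999
```

```bash
cat > chk.py <<'E'
from h import *
import sys
def chk(t,s):
    for n,f in(("top",t),("side",s)):
        c=dict(np.load(f)); P=cloud(c); P[c["range_z"]==0]=np.nan
        for nm,xy,r,z0,z1 in [("ad stub",(.563,-.2855),.03,.043,.055),("ad hex",(.563,-.2855),.03,.024,.036),("foot",(.489,-.292),.04,.008,.018),("case",(.489,-.292),.04,.05,.1)]:
            A=near(P,xy,r,z0,z1)
            if len(A)<8: print(n,nm,len(A)); continue
            X=A[:,:2]; cc,rr=circ(X); print(n,nm,len(A),"circ",cc.round(4),round(rr,4),"rect",cv2.minAreaRect((X*1000).astype(np.float32)))
        A=near(P,(.69,-.273),.07,.0475,.0555); print("block",cv2.minAreaRect((A[:,:2]*1000).astype(np.float32)))
        A=near(P,(.645,-.277),.05,.022,.047); A=A[(A[:,1]<-.26)&(A[:,1]>-.3)]; print("tip",A[A[:,0]<.642].mean(0))
if __name__=="__main__": chk(*sys.argv[1:])
E
python3 chk.py t2.npz s2.npz; python3 -c "
from h import *
go(.472,.1315,.003,-45)"
```

```text
top ad stub 81 circ [ 0.5626 -0.288 ] 0.0106 rect ((561.8244018554688, -287.7221374511719), (17.5367431640625, 19.393890380859375), 4.52719259262085)
top ad hex 108 circ [ 0.5624 -0.2874] 0.0166 rect ((562.0022583007812, -287.19903564453125), (29.877464294433594, 30.604042053222656), 15.267885208129883)
top foot 247 circ [ 0.4864 -0.2928] 0.0257 rect ((483.1823425292969, -285.0179138183594), (49.98959732055664, 32.52750015258789), 23.673507690429688)
top case 552 circ [ 0.4867 -0.2923] 0.0269 rect ((486.68560791015625, -292.3009338378906), (49.40000915527344, 32.145084381103516), 7.019623279571533)
block ((699.8583984375, -276.8110046386719), (53.412105560302734, 56.88679504394531), 3.667023181915283)
tip [ 0.63898426 -0.2802277   0.03485382]
side ad stub 7
side ad hex 17 circ [ 0.5526 -0.2867] 0.0126 rect ((552.598876953125, -286.64190673828125), (8.256009101867676, 23.91487693786621), 17.336715698242188)
side foot 136 circ [ 0.486  -0.2923] 0.0281 rect ((486.15814208984375, -288.6292724609375), (50.9185791015625, 49.63440704345703), 26.838300704956055)
side case 292 circ [ 0.4872 -0.29  ] 0.0277 rect ((486.8474426269531, -288.78656005859375), (49.35961151123047, 32.79920959472656), 8.173651695251465)
block ((703.2938232421875, -267.012451171875), (44.1998176574707, 44.22407531738281), 6.898865699768066)
tip [nan nan nan]
clock 13.0 pos [0.4723 0.1312 0.064 ] jaw -45.1 grip 0.999 F [-0.4  0.6  0.8] j [ 0.21  0.27 -0.64  1.97  0.2   0.96 -1.31]
move [-0.0001, 0.061, -0.0005] [-0.0005, -0.0012, 0.0009] rows>= 1.5chk.py:11: RuntimeWarning: Mean of empty slice.
  A=near(P,(.645,-.277),.05,.022,.047); A=A[(A[:,1]<-.26)&(A[:,1]>-.3)]; print("tip",A[A[:,0]<.642].mean(0))
  ret = um.true_divide(
```

>>> send_rows:
  motion:
    - [100, 0, 0.03, 0, 0, 0, 0]
    - [100, 0, 0.055, 0, 0, 0, 0]
    - [100, 0, 0.06, 0, 0, 0, 0]
    - [90, 0, 0.06, 0, 0, 0, 0]
    - [80, 0, 0.06, 0, 0, 0, 0]
    - [70, 0, 0.06, 0, 0, 0, 0]
    - [50, 0, 0.06, 0, 0, 0, 0]
    - [0, 0, 0.06, 0, 0, 0, 0]
    - [0, 0, 0.06, 0, 0, 0, 0]
    - [0, 0, 0.06, 0, 0, 0, 0]
  squeeze: 80

```text
clock: 13.83
position: [0.4741, 0.132, 0.0066]
ee_rot: [0.269, -0.652, 0.654, -0.272]
ft_force: [-3.7, -4.2, 16.8]
grip_width: 0.674
```

>>> send_rows:
  motion:
    - [0, 0, 0, 0, 0, 0, 0]
    - [0, 0, -0.02, 0, 0, 0, 0]
    - [0, 0, -0.05, 0, 0, 0, 0]
    - [0, 0, -0.09, 0, 0, 0, 0]
    - [0, 0, -0.11, 0, 0, 0, 0]
    - [0, 0, -0.11, 0, 0, 0, 0]
    - [0, 0, -0.11, 0, 0, 0, 0]

```text
clock: 14.42
position: [0.4725, 0.132, 0.1144]
ee_rot: [0.27, -0.653, 0.654, -0.271]
ft_force: [-0.7, -0.2, -8.6]
grip_width: 0.67
```

```bash
python3 -c "
from h import *
from workcell import *
go(.633,.2933,.11,-45)
s=camera('side')
cv2.imwrite('pics/a9.png',cv2.resize(s['pixels'][150:310,150:390,::-1],(600,400)))"
```

```text
clock 14.42 pos [0.4725 0.132  0.1144] jaw -45.0 grip 0.67 F [-0.7 -0.2 -8.6] j [ 0.24  0.2  -0.66  1.92  0.14  1.06 -1.26]
move [-0.2275, 0.0047, -0.0006] [-0.0029, -0.0, -0.0012] rows>= 5.5
```

View pics/a9.png

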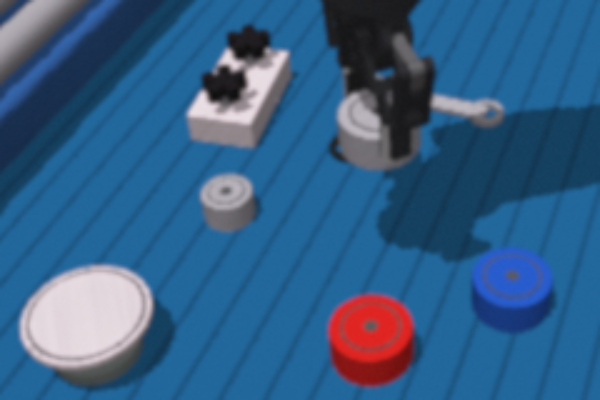

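>>> send_rows:
  motion:
    - [0, -0.02, 0, 0, 0, 0, 0]
    - [0, -0.055, 0, 0, 0, 0, 0]
    - [0, -0.09, 0, 0, 0, 0, 0]
    - [0, -0.125, 0, 0, 0, 0, 0]
    - [0, -0.16, 0, 0, 0, 0, 0]
    - [0, -0.19, 0, 0, 0, 0, 0]
    - [0, -0.215, 0, 0, 0, 0, 0]
    - [0, -0.227, 0, -0.001, 0, 0, 0]
    - [0, -0.227, 0, -0.001, 0, 0, 0]
    - [0, -0.227, 0, -0.001, 0, 0, 0]

```text
clock: 15.3
position: [0.6304, 0.2936, 0.1101]
ee_rot: [0.273, -0.653, 0.653, -0.269]
ft_force: [-0.0, -0.7, -7.6]
grip_width: 0.667
```

>>> send_rows:
  motion:
    - [0, 0, 0, 0, 0, 0, 0]
    - [0, 0, 0, 0, 0, 0, 0]

```text
clock: 15.47
position: [0.6313, 0.2923, 0.1125]
ee_rot: [0.271, -0.653, 0.654, -0.27]
ft_force: [-0.2, -0.8, -8.1]
grip_width: 0.671
```

```bash
python3 -c "
from h import *
from workcell import *
go(.633,.2933,.048,-45)
s=camera('side');c=camera('top')
np.savez('s3.npz',**s);np.savez('t3.npz',**c)
cv2.imwrite('pics/b1.png',np.hstack([cv2.resize(c['pixels'][60:220,100:260,::-1],(400,400)),cv2.resize(s['pixels'][180:340,110:270,::-1],(400,400))]))"
```

```text
clock 15.47 pos [0.6313 0.2923 0.1125] jaw -45.0 grip 0.671 F [-0.2 -0.8 -8.1] j [-0.1   0.64 -0.6   1.36  0.37  1.25 -1.51]
move [-0.002, 0.0645, 0.0004] [-0.001, -0.0001, 0.0022] rows>= 1.5
```

View pics/b1.png

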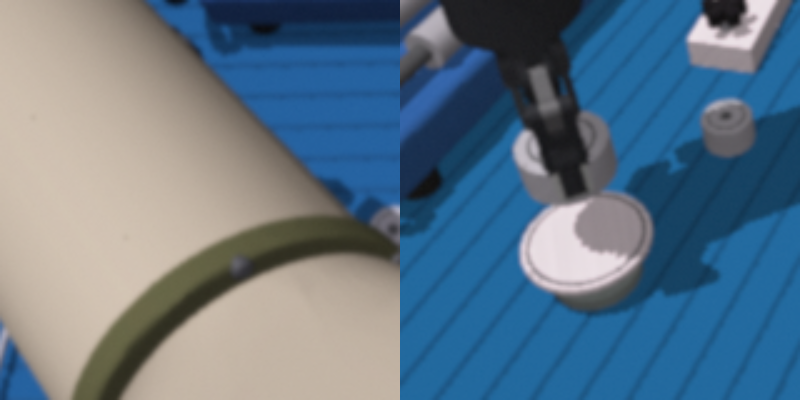

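>>> send_rows:
  motion:
    - [0, -0.002, 0.02, 0, 0, 0, 0]
    - [0, -0.002, 0.04, 0, 0, 0, 0]
    - [0, -0.002, 0.055, 0, 0, 0, 0]
    - [0, -0.002, 0.059, 0, 0, 0, 0]
    - [0, -0.002, 0.061, 0, 0, 0, 0]
    - [0, -0.002, 0.062, 0, 0, 0, 0]
    - [0, -0.002, 0.062, 0, 0, 0, 0]

```text
clock: 16.15
position: [0.6339, 0.2952, 0.0528]
ee_rot: [0.27, -0.653, 0.654, -0.271]
ft_force: [0.6, -0.6, -8.3]
grip_width: 0.669
```

```bash
python3 -c "
from h import *
from workcell import *
go(.633,.2933,.048,-45)
s=camera('side')
cv2.imwrite('pics/b2.png',cv2.resize(s['pixels'][180:340,110:270,::-1],(500,500)))"
```

```text
clock 16.15 pos [0.6339 0.2952 0.0528] jaw -45.0 grip 0.669 F [ 0.6 -0.6 -8.3] j [-0.11  0.7  -0.58  1.4   0.4   1.16 -1.53]
move [0.002, 0.0048, 0.0007] [-0.0014, 0.0003, -0.0014] rows>= 0.1
```

View pics/b2.png

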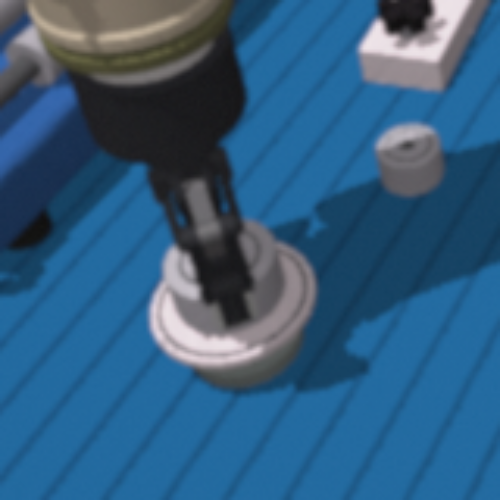

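>>> send_rows:
  motion:
    - [0, 0.001, 0.002, 0, 0, 0, 0]
    - [0, 0.002, 0.004, 0, 0, 0, 0]
    - [0, 0.002, 0.005, 0, 0, 0, 0]
    - [0, 0.002, 0.005, 0, 0, 0, 0]

```text
clock: 16.53
position: [0.632, 0.2933, 0.0471]
ee_rot: [0.27, -0.653, 0.654, -0.271]
ft_force: [-1.3, -1.2, -5.2]
grip_width: 0.668
```

>>> send_rows:
  motion:
    - [0, 0, 0.001, 0, 0, 0, 0]
    - [0, 0, 0.0015, 0, 0, 0, 0]
    - [0, 0, 0.0015, 0, 0, 0, 0]

```text
clock: 16.78
position: [0.632, 0.2933, 0.0469]
ee_rot: [0.27, -0.653, 0.654, -0.271]
ft_force: [-6.7, -4.7, 6.6]
grip_width: 0.665
```

>>> send_rows:
  motion:
    - [70, 0, 0, 0, 0, 0, 0]
    - [75, 0, 0, 0, 0, 0, 0]
    - [80, 0, 0, 0, 0, 0, 0]
    - [90, 0, 0, 0, 0, 0, 0]
    - [100, 0, 0, 0, 0, 0, 0]
    - [100, 0, -0.02, 0, 0, 0, 0]
    - [100, 0, -0.05, 0, 0, 0, 0]
    - [100, 0, -0.08, 0, 0, 0, 0]
    - [100, 0, -0.1, 0, 0, 0, 0]
    - [100, 0, -0.1, 0, 0, 0, 0]

```text
clock: 17.62
position: [0.6339, 0.2951, 0.1511]
ee_rot: [0.268, -0.653, 0.653, -0.274]
ft_force: [-0.3, -0.0, 0.2]
grip_width: 1.0
```

```bash
python3 -c "
from h import *
from workcell import *
go(.604,.1373,.08,0)
s=camera('side'); P=cloud(s); P[s['range_z']==0]=np.nan
for nm,xy,r,z0,z1 in [('large',(.633,.2945),.045,.064,.074),('plate',(.633,.2945),.06,.034,.044),('small',(.604,.138),.035,.021,.03)]:
    A=near(P,xy,r,z0,z1)[:,:2]; print(nm,len(A),circ(A),cv2.fitEllipse(cv2.convexHull((A*1000).astype(np.float32))))
cv2.imwrite('pics/b3.png',cv2.resize(s['pixels'][180:340,110:270,::-1],(500,500)))"
```

```text
clock 17.62 pos [0.6339 0.2951 0.1511] jaw -45.0 grip 1.0 F [-0.3 -0.   0.2] j [-0.1   0.61 -0.61  1.32  0.35  1.31 -1.5 ]
move [0.1333, 0.0704, 0.0902] [-0.0062, -0.7852, -0.006] rows>= 6.3
large 771 (array([0.62998145, 0.29484964]), 0.03036235809326172) ((629.9915161132812, 294.5715637207031), (59.13135528564453, 60.015193939208984), 58.72526168823242)
plate 756 (array([0.63291956, 0.29530377]), 0.045115921020507814) ((632.9177856445312, 294.87054443359375), (88.89512634277344, 89.83146667480469), 44.91856002807617)
small 238 (array([0.6042489 , 0.13865768]), 0.021676677703857422) ((603.9821166992188, 139.08953857421875), (39.444583892822266, 42.71044921875), 31.18531036376953)
```

View pics/b3.png

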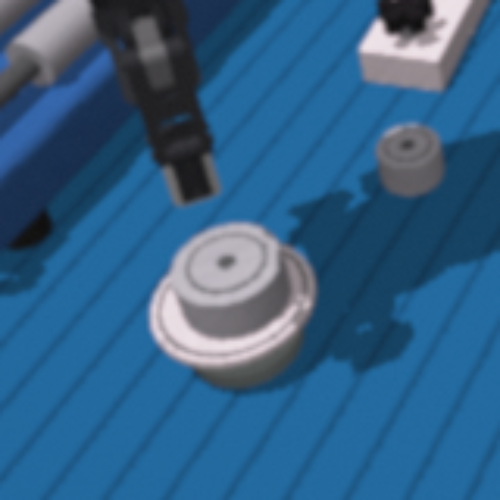

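>>> send_rows:
  motion:
    - [100, 0.03, 0, 0.02, 0, -0.1, 0]
    - [100, 0.133, 0.07, 0.09, -0.006, -0.785, -0.006]
    - [90, 0.133, 0.07, 0.09, -0.006, -0.785, -0.006]
    - [80, 0.133, 0.07, 0.09, -0.006, -0.785, -0.006]
    - [80, 0.133, 0.07, 0.09, -0.006, -0.785, -0.006]
    - [80, 0.133, 0.07, 0.09, -0.006, -0.785, -0.006]
    - [80, 0.133, 0.07, 0.09, -0.006, -0.785, -0.006]
    - [80, 0.133, 0.07, 0.09, -0.006, -0.785, -0.006]
    - [80, 0.133, 0.07, 0.09, -0.006, -0.785, -0.006]
    - [80, 0.133, 0.07, 0.09, -0.006, -0.785, -0.006]

```text
clock: 18.5
position: [0.6015, 0.1361, 0.0751]
ee_rot: [0.502, -0.501, 0.5, -0.497]
ft_force: [-0.6, 0.2, -0.2]
grip_width: 0.806
```

```bash
python3 -c "
from h import *
go(.604,.1375,.005,0)"
```

```text
clock 18.5 pos [0.6015 0.1361 0.0751] jaw -0.1 grip 0.806 F [-0.6  0.2 -0.2] j [ 0.27  0.56 -0.74  1.62  0.41  1.13 -0.58]
move [-0.0017, 0.07, 0.003] [0.0072, -0.0019, 0.0037] rows>= 1.7
```

>>> send_rows:
  motion:
    - [80, -0.002, 0.03, 0.002, 0, 0, 0]
    - [80, -0.002, 0.055, 0.002, 0, 0, 0]
    - [80, -0.002, 0.065, 0.002, 0, 0, 0]
    - [75, -0.002, 0.066, 0.002, 0, 0, 0]
    - [68, -0.002, 0.066, 0.002, 0, 0, 0]
    - [60, -0.002, 0.066, 0.002, 0, 0, 0]
    - [52, -0.002, 0.066, 0.002, 0, 0, 0]
    - [40, -0.002, 0.066, 0.002, 0, 0, 0]
    - [0, -0.002, 0.066, 0.002, 0, 0, 0]
    - [0, -0.002, 0.066, 0.002, 0, 0, 0]
  squeeze: 60

```text
clock: 19.33
position: [0.6045, 0.1379, 0.0115]
ee_rot: [0.502, -0.5, 0.5, -0.498]
ft_force: [-1.0, -0.7, 8.3]
grip_width: 0.465
```

>>> send_rows:
  motion:
    - [0, 0, 0, 0, 0, 0, 0]
    - [0, 0, -0.02, 0, 0, 0, 0]
    - [0, 0, -0.05, 0, 0, 0, 0]
    - [0, 0, -0.09, 0, 0, 0, 0]
    - [0, 0, -0.12, 0, 0, 0, 0]
    - [0, 0, -0.13, 0, 0, 0, 0]
    - [0, 0, -0.13, 0, 0, 0, 0]
    - [0, 0, -0.13, 0, 0, 0, 0]

```text
clock: 20.0
position: [0.6038, 0.1377, 0.1388]
ee_rot: [0.503, -0.501, 0.499, -0.497]
ft_force: [-1.2, -0.5, -4.3]
grip_width: 0.458
```

```bash
python3 -c "
from h import *
from workcell import *
go(.631,.2933,.135,0)
s=camera('side')
cv2.imwrite('pics/b4.png',cv2.resize(s['pixels'][120:320,130:330,::-1],(500,500)))"
```

```text
clock 20.0 pos [0.6038 0.1377 0.1388] jaw -0.0 grip 0.458 F [-1.2 -0.5 -4.3] j [ 0.28  0.5  -0.77  1.55  0.36  1.24 -0.55]
move [-0.1557, 0.0029, 0.0271] [0.0069, -0.0003, 0.0045] rows>= 3.8
```

View pics/b4.png

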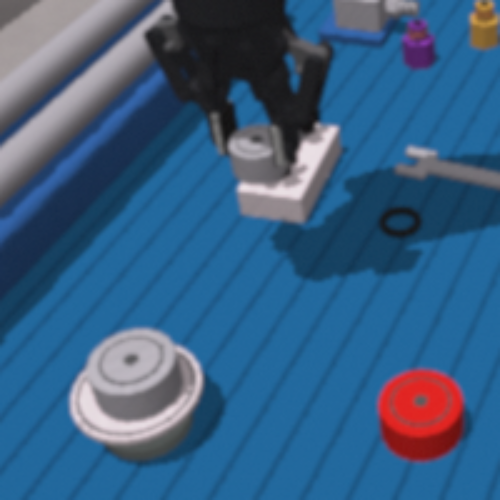

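>>> send_rows:
  motion:
    - [0, -0.02, 0, 0.003, 0, 0, 0]
    - [0, -0.055, 0, 0.009, 0, 0, 0]
    - [0, -0.09, 0, 0.015, 0, 0, 0]
    - [0, -0.12, 0, 0.02, 0, 0, 0]
    - [0, -0.145, 0, 0.025, 0, 0, 0]
    - [0, -0.156, 0, 0.027, 0.007, 0, 0.004]
    - [0, -0.156, 0, 0.027, 0.007, 0, 0.004]
    - [0, -0.156, 0, 0.027, 0.007, 0, 0.004]
    - [0, -0.156, 0, 0.027, 0.007, 0, 0.004]

```text
clock: 20.8
position: [0.6311, 0.292, 0.1372]
ee_rot: [0.5, -0.5, 0.501, -0.499]
ft_force: [0.7, -0.8, -2.9]
grip_width: 0.461
```

```bash
python3 -c "
from h import *
go(.631,.2933,.085,0)"
```

```text
clock 20.8 pos [0.6311 0.292  0.1372] jaw -0.1 grip 0.461 F [ 0.7 -0.8 -2.9] j [-0.01  0.66 -0.75  1.33  0.45  1.32 -0.77]
move [-0.0014, 0.0522, -0.0] [0.0013, -0.0014, 0.0019] rows>= 1.3
```

>>> send_rows:
  motion:
    - [0, -0.001, 0.02, 0, 0, 0, 0]
    - [0, -0.001, 0.038, 0, 0, 0, 0]
    - [0, -0.001, 0.046, 0, 0, 0, 0]
    - [0, -0.001, 0.05, 0, 0, 0, 0]
    - [0, -0.001, 0.05, 0, 0, 0, 0]
    - [0, -0.001, 0.05, 0, 0, 0, 0]

```text
clock: 21.3
position: [0.6315, 0.2946, 0.0893]
ee_rot: [0.5, -0.5, 0.5, -0.5]
ft_force: [-0.6, 0.1, -1.8]
grip_width: 0.461
```

```bash
python3 -c "
from h import *
from workcell import *
go(.631,.2933,.0815,0)
s=camera('side'); P=cloud(s); P[s['range_z']==0]=np.nan
for nm,xy,r,z0,z1 in [('large',(.633,.2945),.04,.064,.074),('small',(.631,.2945),.022,.094,.106)]:
    A=near(P,xy,r,z0,z1)[:,:2]; print(nm,len(A),circ(A))
cv2.imwrite('pics/b5.png',cv2.resize(s['pixels'][180:320,110:250,::-1],(500,500)))"
```

```text
clock 21.3 pos [0.6315 0.2946 0.0893] jaw -0.0 grip 0.461 F [-0.6  0.1 -1.8] j [-0.02  0.7  -0.73  1.37  0.48  1.24 -0.79]
move [0.0013, 0.0078, -0.0005] [-0.0008, -0.0007, -0.0003] rows>= 0.2
large 376 (array([0.63023096, 0.29485071]), 0.030372562408447264)
small 305 (array([0.63249719, 0.29704224]), 0.021604726791381836)
```

View pics/b5.png

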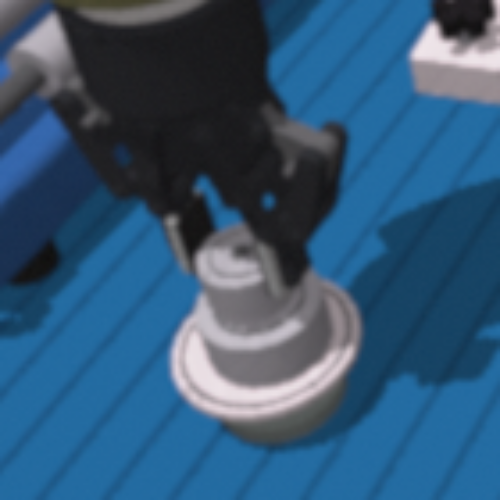

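>>> send_rows:
  motion:
    - [0, 0.002, 0.002, -0.002, 0, 0, 0]
    - [0, 0.002, 0.004, -0.002, 0, 0, 0]
    - [0, 0.002, 0.006, -0.002, 0, 0, 0]
    - [0, 0.002, 0.006, -0.002, 0, 0, 0]

```text
clock: 21.68
position: [0.6289, 0.2929, 0.0822]
ee_rot: [0.5, -0.5, 0.5, -0.5]
ft_force: [0.7, 0.2, -2.7]
grip_width: 0.459
```

>>> send_rows:
  motion:
    - [0, 0, 0.001, 0, 0, 0, 0]
    - [0, 0, 0.0015, 0, 0, 0, 0]
    - [0, 0, 0.0015, 0, 0, 0, 0]

```text
clock: 21.93
position: [0.6291, 0.2932, 0.0817]
ee_rot: [-0.5, 0.5, -0.5, 0.5]
ft_force: [-2.3, -2.4, 3.8]
grip_width: 0.46
```

Contact; release and withdraw.

>>> send_rows:
  motion:
    - [48, 0, 0, 0, 0, 0, 0]
    - [52, 0, 0, 0, 0, 0, 0]
    - [58, 0, 0, 0, 0, 0, 0]
    - [70, 0, 0, 0, 0, 0, 0]
    - [80, 0, 0, 0, 0, 0, 0]
    - [80, 0, -0.02, 0, 0, 0, 0]
    - [80, 0, -0.05, 0, 0, 0, 0]
    - [80, 0, -0.08, 0, 0, 0, 0]
    - [80, 0, -0.11, 0, 0, 0, 0]
    - [80, 0, -0.12, 0, 0, 0, 0]

```text
clock: 22.77
position: [0.6302, 0.2942, 0.2063]
ee_rot: [-0.498, 0.499, -0.501, 0.502]
ft_force: [1.4, 1.0, -0.8]
grip_width: 0.8
```

```bash
python3 -c "
from h import *
go(.40,.05,.25,0)"
```

```text
clock 22.77 pos [0.6302 0.2942 0.2063] jaw -0.0 grip 0.8 F [ 1.4  1.  -0.8] j [-0.01  0.61 -0.77  1.26  0.42  1.43 -0.74]
move [0.2441, -0.0457, -0.2299] [-0.0053, -0.0001, -0.0031] rows>= 8.1
```

>>> send_rows:
  motion:
    - [80, 0.2, -0.045, -0.23, 0, 0, 0]
    - [80, 0.2, -0.045, -0.23, 0, 0, 0]
    - [80, 0.2, -0.045, -0.23, 0, 0, 0]
    - [80, 0.2, -0.045, -0.23, 0, 0, 0]
    - [80, 0.2, -0.045, -0.23, 0, 0, 0]
    - [80, 0.2, -0.045, -0.23, 0, 0, 0]
    - [80, 0.2, -0.045, -0.23, 0, 0, 0]
    - [80, 0.2, -0.045, -0.23, 0, 0, 0]
    - [80, 0.2, -0.045, -0.23, 0, 0, 0]
    - [80, 0.2, -0.045, -0.23, 0, 0, 0]

```text
clock: 23.6
position: [0.399, 0.0923, 0.2464]
ee_rot: [0.499, -0.5, 0.501, -0.5]
ft_force: [0.7, -0.4, 0.3]
grip_width: 0.802
```

```bash
python3 -c "
from h import *
from workcell import *
s=camera('side');c=camera('top')
np.savez('s4.npz',**s);np.savez('t4.npz',**c)
for n,q in(('side',s),('top',c)):
  P=cloud(q); P[q['range_z']==0]=np.nan
  for nm,xy,r,z0,z1 in [('plate',(.633,.2945),.06,.034,.044),('large',(.633,.2945),.04,.064,.074),('small',(.631,.2945),.026,.088,.106)]:
    A=near(P,xy,r,z0,z1)
    if len(A)>8: print(n,nm,len(A),circ(A[:,:2]),np.median(A[:,2]))
cv2.imwrite('pics/c1.png',np.vstack([c['pixels'][60:350,:,::-1],s['pixels'][60:350,:,::-1]]))"; python3 chk.py t4.npz s4.npz
```

```text
side plate 748 (array([0.63281836, 0.29452716]), 0.045606204986572266) 0.03852563114455494
side large 367 (array([0.6297066 , 0.29460251]), 0.030210142135620118) 0.0682005902121878
side small 418 (array([0.62811694, 0.29409381]), 0.021853525161743163) 0.0944211403976738
top ad stub 81 circ [ 0.5622 -0.2874] 0.0101 rect ((561.6033935546875, -287.30841064453125), (18.44578742980957, 17.840591430664062), 89.3331298828125)
top ad hex 110 circ [ 0.5626 -0.2874] 0.0166 rect ((561.8653564453125, -286.4759216308594), (29.699737548828125, 30.664325714111328), 18.08559226989746)
top foot 248 circ [ 0.4865 -0.2933] 0.0257 rect ((483.08056640625, -285.2289733886719), (49.853790283203125, 32.46577835083008), 24.99419593811035)
top case 553 circ [ 0.4864 -0.2917] 0.027 rect ((486.8124084472656, -292.2054443359375), (48.931705474853516, 31.849536895751953), 5.293649673461914)
block ((699.3994140625, -276.36138916015625), (53.0816650390625, 55.98289489746094), 3.7899250984191895)
tip [ 0.63933738 -0.2798602   0.03448961]
side ad stub 0
side ad hex 17 circ [ 0.5695 -0.2809] 0.0141 rect ((571.5738525390625, -278.68560791015625), (8.689188003540039, 28.016407012939453), 46.477813720703125)
side foot 137 circ [ 0.4862 -0.2905] 0.0277 rect ((486.3268737792969, -289.02850341796875), (49.47697448730469, 47.53240966796875), 21.14497184753418)
side case 295 circ [ 0.4868 -0.2897] 0.0266 rect ((487.2817077636719, -289.8533020019531), (49.00884246826172, 33.796173095703125), 6.854842662811279)
block ((700.3941040039062, -273.0339660644531), (53.672508239746094, 59.874732971191406), 4.227924823760986)
tip [ 0.63987247 -0.27507519  0.03157818]
```

View pics/c1.png

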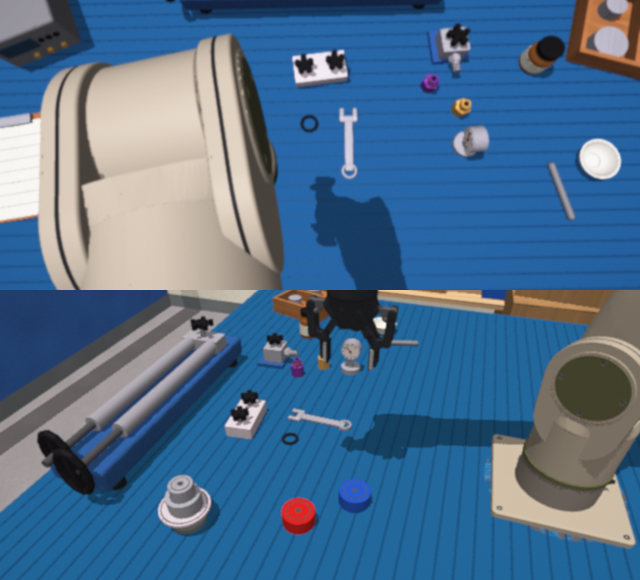

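>>> send_rows:
  motion:
    - [80, 0, 0, 0, 0, 0, 0]
    - [80, 0, 0, 0, 0, 0, 0]
    - [80, 0, 0, 0, 0, 0, 0]
    - [80, 0, 0, 0, 0, 0, 0]

```text
clock: 24.03
position: [0.3991, 0.0935, 0.2457]
ee_rot: [-0.5, 0.5, -0.499, 0.5]
ft_force: [0.8, 0.3, -0.3]
grip_width: 0.803
```

```bash
python3 -c "
from workcell import *
print(hand_in())"
```

```text
the job is handed in; nothing more can be done
None
```

The bench is set out as asked and the job was handed in at about 24 s on the robot's clock; the hand-in gave no verdict. The adapter went in front of the nozzle, then the gauge. The large weight went on the carrier plate and the small weight on top of it. All four are released, the gauge stayed upright throughout, and the arm is parked clear.

What the last pictures measured, before hand-in:

| Item | Measured | Tolerance |
|---|---|---|
| Large weight from plate centre | about 3 mm | 12 mm |
| Small weight from large weight's centre | about 2 mm | 10 mm |
| Gauge foot from nozzle tip | about 152 mm out, within 1–2 mm of the line | 150 ± 15 mm, ± 15 mm across |
| Adapter from nozzle tip | about 76 mm out, within 1–2 mm of the line | 75 ± 15 mm, ± 13 mm across |

- **Camera disagreement:** the two cameras differed by 2–4 mm in y. I averaged them for the reaches and compared positions within a single camera for these checks.
- **Views blocked at the end:** the arm hid the weights from the top camera, so those figures come from the side camera only. The gripper hid the adapter from the side camera, so its side reading was unusable and its figures come from the top camera only.

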